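Pull down a locker hatch with the hooked pole

TASK

Shut the sample locker with the hooked pole that lies on the bench: pass the pole's side prong through the eye on the raised hatch, swing the hatch smoothly down and press it gently, by feel, until it has snapped past its spring catches and is fully shut. Then unhook the pole and lay it back flat on the bench. Touch the hatch only with the pole, never force it or let it slam, and leave the other things alone.

Things in the scene. Friction and masses are not known exactly. Their poses are not given: they have to be found in the camera images.
- locker: white metal locker 130 deep (x) x 216 wide (y), fixed, standing on four legs, 264 high; origin on the bench under its centre, open front towards its own -x at x = -65. Its box spans heights 86 to 264. At each side of the front, at height 164, a lug juts out 20 mm with an inward spring ball that catches the hatch's side edge when it is almost shut
- hatch (a joint): hatch angle, rad: 0 raised level over the front, 1.571 shut (rigid stop). White panel 204 wide, 157 from hinge to free edge, 10 thick; the hinge is the locker's upper front edge, height 264. The stiff hinge (0.25 N m) holds it anywhere. 0.12 rad before shut it meets the spring balls: 6 to 9 N at the eye presses past; from 1.52 it is caught but must be followed home to the stop. Over 15 N strains it
- eye (a point): centre of the steel eye on the middle of the hatch's outer face (the upper face while raised): a round loop of 5 mm wire, 24 mm clear inside, standing square to the face so that the hole runs sideways (the point's y, along the hinge line). It is 30 mm out from the hatch's inner face (20 from the outer face) and 125 mm from the hinge line along the panel: at x = -125, z = 30 in the hinge point's frame. Its axes are the hatch's: x towards the hinge, z out of the outer face
- hatch_hinge (a point): middle of the hinge line, height 264, in the plane of the hatch's inner face, x = -65 in the locker's frame; axes turn with the hatch (the locker's axes at joint 0), y is the hinge line
- pole: loose hooked pole, about 0.12 kg: grey ribbed handle 100 long (x) x 20 wide (y) x 28 high, origin at the middle of its underside; from the handle's +x end a steel shaft of 8 mm diameter runs on at 14 above the underside to x = 125, where it bends square into a side prong that points to the pole's +y, 45 long, same diameter and height. The handle is best gripped firmly across its width; the pole may tilt in the grip under load
- prong_tip (a point): free end of the prong (centre of its round end), pole x 125, y 45, z 14
- prong_root (a point): bend where the prong leaves the shaft, pole x 125, y 0, z 14
- tips: loose yellow box of pipette tips, 74 x 118 x 74; bystander
- buffer: loose white bottle with blue cap, 64 across, 135 high; bystander
- film: loose white roll on its end, 55 across, 51 high; bystander
Things that resemble listed ones, but are neither listed nor needed, are in the scene too. Of the things shaped like the pole, the grey one is meant.

How it is judged (in metres and radians):
On the way, in this order (a step that is already met when the one before it is completed fails the run):
1. the prong is through the eye, with the hatch still raised (y of prong_tip in the frame of eye above 0.005 m and y of prong_root in the frame of eye below -0.003 m and x of prong_tip in the frame of eye between -0.014 and 0.014 m and z of prong_tip in the frame of eye between -0.014 and 0.014 m and value of joint hatch below 0.5 rad), for 0.1 s.
2. the hatch is well on its way down with the prong still in the eye (y of prong_tip in the frame of eye above 0.003 m and y of prong_root in the frame of eye below -0.002 m and distance between prong_tip and eye below 0.05 m and value of joint hatch above 0.9 rad), for 0.05 s.
3. the hatch has snapped past its catches and is shut (value of joint hatch above 1.55 rad), for 0.1 s.
At the end, for the whole second after the job is handed in: the hatch is shut behind its catches (within 0.02 rad of its stop), and the pole lies flat and still on the bench (handle underside within 6 mm of it, tilt under 0.1 rad), clear of the locker (value of joint hatch above 1.55 rad and height (world z) of pole below 0.006 m and angle between pole's own z axis and vertical below 0.1 rad and linear speed of pole below 0.02 m/s and contact force between pole and locker below 0.1 N); the robot touches nothing.
It fails at once if the pole forces the locker or its hatch with more than 15 N (contact force between pole and locker above 15 N).
It fails at once if the hatch slams (faster than 3 rad/s) (velocity of joint hatch above 3 rad/s).
It fails at once if the gripper or arm touches the locker or hatch (contact force between the arm and locker above 1 N).
It fails at once if the fingers touch the locker or hatch (contact force between the fingers and locker above 1 N).
It fails at once if a bystander is moved by more than 20 mm (distance of any of tips, buffer, film from where it was at the start of the episode above 0.02 m).
It also fails if it takes over 72 s, if anything falls off the work surface, if the arm or the gripper's body presses on something with over 40 N, if the wrist force passes 120 N, or if a joint passes its speed limit or range.

ROBOT

A 7-joint arm with a two-finger parallel gripper is mounted at the origin on a cart in front of the work surface, level with it; the furniture and walls round the work are solid. World frame = base frame: x ahead of the robot, y to its left, z up, the work surface at z = 0. Lengths are in mm, angles in degrees, forces in N, time in s.
With the tool pointing down it reaches from about 375 to 925 mm from the base axis. Payload 3.1 kg.
Tool frame: the origin (TCP) lies at the very end of the fingers, on their centre line; the grasp point (between the pads) lies 19 mm behind it (env.grip_point_offset is the distance from the TCP to the grasp point, in mm); z points along the fingers, y is the direction in which the jaws open and shut (so a half turn about z gives the same grasp; the last joint's range is limited). The gripper opens to 85 mm and grips with 20 to 120 N. Pads are 22 mm wide; open, the fingers measure 114 mm over their backs; the gripper's body (76 mm by 85 mm) begins 54 mm behind the grasp point. The pads swing forward as they close: fully open they stand 13 mm farther back than shut.
Start: joints at [-68.629, 21.939, 2.515, 91.553, -1.026, 66.532, -2.859], TCP at [294.818, 579.297, 203.169] pointing down, gripper open.
Joint ranges: [-149.38, 149.38], [-23.57, 123.04], [-84.95, 90], [0, 143.3], [-89.99, 269.99], [3.08, 112.72], [-163.45, 163.45]. Speed limits (degrees/s): [159.86, 159.86, 180, 180, 180, 180, 180].

INTERFACE

Orientations are given as [roll, pitch, yaw] about the fixed x, y, z axes, in that order (R = Rz(yaw) Ry(pitch) Rx(roll)).
In Python, from workcell import env, eyes gives the robot as it stands.
- The arm moves only by the shell command python3 -m jog 'ROWS' [FORCE]. ROWS is a JSON object of lists of equal length, an entry for each row: "travel": the shift along the tool's x, y, z each as a share of 750 mm, from -1 to 1, a list of three; "turn": the turn about the tool's z as a share of pi rad, from -1 to 1; "gripper": the gripper command: -1 is fully open, 1 is shut, values between are in proportion. A call has 1 to 12 rows; each row is the pose to reach, as a shift and turn from the pose commanded when the call began, along the tool's axes at that moment, turning the shorter way round; what a row does not reach only later rows make up. A row lasts 1/10 s, in which the tool goes at most 50 mm and 8.59 degrees, less where a joint would pass 70% of its speed; a pose out of reach is approached as far as the arm can. A call with a number of a shift or a turn outside -1 to 1 is refused whole. A call with a gripper value outside its range is refused whole. The fingers move at their own pace and stop on an object; FORCE is the grip in N (left out, the last holds). Time passes only in rows, so rows that repeat a pose let the fingers close. It gives the time, the measured TCP pose, the force and the opening at its end, in the units of the state.
- env.state(): the state, without advancing time (a new reading comes with each control period).
- eyes.get_image(name): name is "scene" or "top" or "wrist"; returns a dict with "img" (384x512x3 uint8, red, green, blue), "intrinsics" (3x3 intrinsics, pixels), "world_from_camera" (4x4, takes a point from camera to world coordinates). Camera axes: x right, y up, looking along -z (the intrinsics and any distortion apply to the point x, -y, -z); pixel columns grow to the right and rows downward; lengths in mm; the calibration is good to about 2 mm. The wrist camera is an equidistant fisheye: a pixel r from the principal point sees the ray r / f radians off the axis. A picture is of the moment at which its call begins. There is no depth.
- env.close_job(): hands the job in, once; it reports no verdict.
The state is a dict: "clock": time; "q": joint angles; "joint_vel": joint speeds; "joint_torque": joint torques, N m; "tcp_pos": TCP position; "orientation": TCP orientation; "force": force on the tool from outside, world axes, zero at the start; "torque": the same for the moment, N m; "gripper_width": finger opening in mm.
Only numpy, scipy, OpenCV 4.12 (cv2) and the standard library are available. Lean on these libraries where they do the work, as an engineer would, in place of code of your own. Each camera call takes 0.05 s, during which the arm holds its last target. There are 200 camera calls.

## Working session

There is one attempt and no reset: what is moved stays moved. The work goes in short steps, Python scripts to look and compute and a shell command to move; the robot and the scene stay as the last step left them, time stands still between calls to the robot, and variables do not carry over. Pictures are saved under pics/ and viewed, about 8 in all and at most 12, crops included, and the job is handed in when it is done.

```bash
ls; mkdir -p pics; python3 - <<'E'
from workcell import env, eyes
import cv2,numpy as np
print(env.state(), env.grip_point_offset)
for n in("scene","top"):
    d=eyes.get_image(n); print(n,d["intrinsics"],d["world_from_camera"])
    np.savez(f"pics/{n}0.npz",**d)
    cv2.imwrite(f"pics/{n}0.png",d["img"][:,:,::-1])
a=cv2.imread("pics/scene0.png");b=cv2.imread("pics/top0.png")
cv2.imwrite("pics/both0.png",cv2.resize(np.vstack([a,b]),None,fx=.78,fy=.78))
E
```

```text
pics
{'clock': 0.0, 'q': array([-68.62731728,  21.99262519,   2.51233507,  91.65122493,
        -1.02588069,  66.53206577,  -2.86013534]), 'joint_vel': array([ 0.03534981, -0.00148191, -0.09039664,  0.16590499,  0.08761438,
       -0.02829283,  0.04527998]), 'joint_torque': array([ 8.22606580e-06, -4.33451378e+01,  1.02417357e+00, -2.49515963e+01,
        1.03782551e-02,  1.10722173e-02, -2.48536807e-06]), 'tcp_pos': array([294.39845967, 578.34070724, 201.7625668 ]), 'orientation': array([-1.79846811e+02,  8.31477012e-03,  1.53026368e+02]), 'force': array([-0.37916024,  0.88501177, -0.35216539]), 'torque': array([ 0.04444387, -0.01253954,  0.00414038]), 'gripper_width': 85.47951204993174} 18.700000000000003
scene [[403.7689623    0.         255.46310299]
 [  0.         403.7689623  197.95504712]
 [  0.           0.           1.        ]] [[ 4.25800044e-01  3.80231772e-01 -8.21046967e-01 -5.11989992e+02]
 [-9.04701343e-01  1.64385069e-01 -3.93056012e-01 -5.70614060e+02]
 [-1.44845215e-02  9.10165561e-01  4.13991365e-01  7.63765424e+02]
 [ 0.00000000e+00  0.00000000e+00  0.00000000e+00  1.00000000e+00]]
top [[382.50700481   0.         260.2951898 ]
 [  0.         382.50700481 187.22467822]
 [  0.           0.           1.        ]] [[ 8.69031371e-03  9.98603160e-01 -5.21172510e-02  5.34335112e+02]
 [-9.99561275e-01  7.19921396e-03 -2.87302807e-02 -2.76146225e+01]
 [-2.83149458e-02  5.23440610e-02  9.98227611e-01  1.30617663e+03]
 [ 0.00000000e+00  0.00000000e+00  0.00000000e+00  1.00000000e+00]]
```

View pics/top0.png

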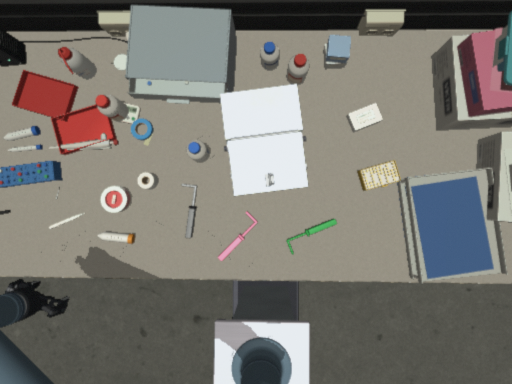

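View pics/scene0.png

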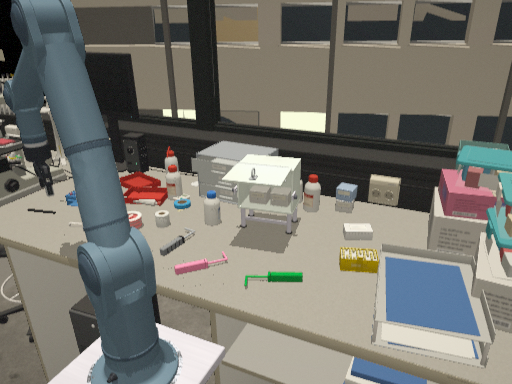

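The top view offers three poles: grey at about (190,212), pink at (238,236) and green at (312,232). Grey is the one described. The locker is at about (265,130), and its raised hatch is the lower panel, with the eye near (268,180). Next I'll take a close crop to check.

```bash
python3 - <<'E'
import cv2,numpy as np
a=cv2.imread("pics/top0.png");s=cv2.imread("pics/scene0.png")
def crop(im,x0,y0,w,h,f):
    c=cv2.resize(im[y0:y0+h,x0:x0+w],None,fx=f,fy=f,interpolation=cv2.INTER_CUBIC)
    for i in range(0,w,10): cv2.putText(c,str(x0+i),(i*f,8),0,.3,(0,0,255),1);cv2.line(c,(i*f,9),(i*f,14),(0,0,255),1)
    for i in range(0,h,10): cv2.putText(c,str(y0+i),(0,i*f+4),0,.3,(255,0,0),1)
    return c
A=crop(a,170,178,40,66,6)   #240x396
B=crop(a,215,80,100,120,5)[:, :]  #500x600
C=crop(s,155,225,45,33,5) #225x165
D=np.zeros((600,740,3),np.uint8); D[:396,:240]=A; D[:,240:]=B; D[400:565,:225]=C
cv2.imwrite("pics/c1.png",D)
cv2.imwrite("pics/c2.png",crop(s,215,145,100,95,6))
E
```

```text
(no output)
```

View pics/c1.png

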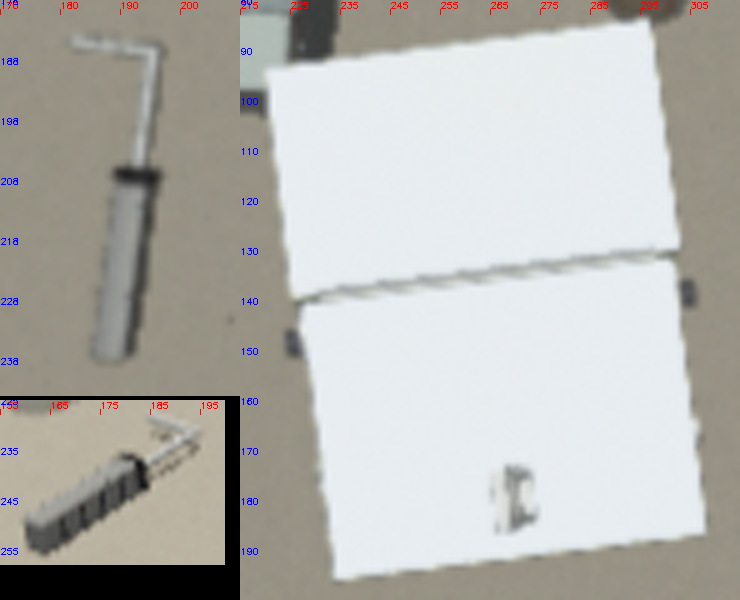

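View pics/c2.png

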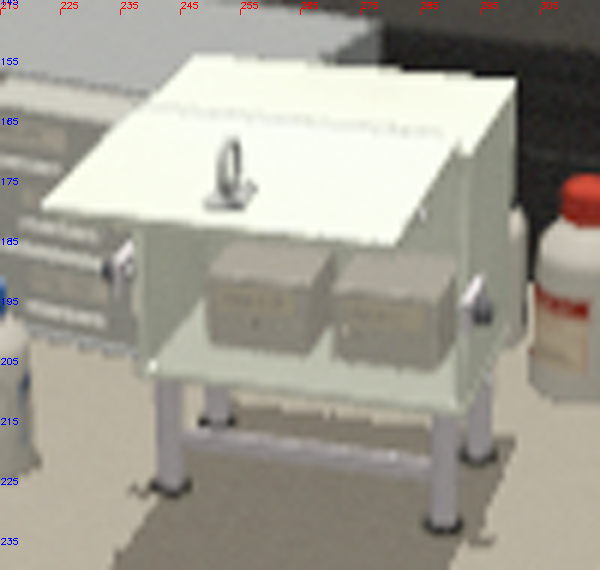

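The close crop confirms it: the grey handle runs from (189,237) to its collar at (193,207), the bend is at (196,186) and the prong tip at (182,185). The prong points to pole +y and the pole lies upright. The hatch is level, and its eye is at top pixel (269,179) and scene pixel (253,172). Now I'll turn these into positions.

```bash
cat >h.py <<'E'
import numpy as np, cv2
from workcell import env, eyes
def ray(d,p):
    K,T=d["intrinsics"],d["world_from_camera"]
    v=np.linalg.inv(K)@[p[0],p[1],1]; v=np.array([v[0],-v[1],-v[2]])
    r=T[:3,:3]@v; return T[:3,3],r/np.linalg.norm(r)
def plane(d,p,z):
    c,r=ray(d,p); return c+r*(z-c[2])/r[2]
def two(d1,p1,d2,p2):
    c1,r1=ray(d1,p1);c2,r2=ray(d2,p2)
    s=np.linalg.lstsq(np.c_[r1,-r2],c2-c1,rcond=None)[0]
    a,b=c1+s[0]*r1,c2+s[1]*r2; return (a+b)/2,np.linalg.norm(a-b)
E
python3 - <<'E'
from h import *
np.set_printoptions(precision=1,suppress=True)
t=np.load("pics/top0.npz");s=np.load("pics/scene0.npz")
P=lambda n,p,z:(print(n,plane(t,p,z)),plane(t,p,z))[1]
# hatch/locker top by contour in top view
m=((t["img"].min(2)>205)).astype(np.uint8); m[:, :215]=0; m[:,315:]=0; m[:78]=0; m[200:]=0
for c in cv2.findContours(m,0,2)[0]:
    if cv2.contourArea(c)>800: print("rect",cv2.minAreaRect(c),cv2.contourArea(c))
c=[P("backL",(220.4,94),264),P("backR",(297,84),264),P("frontR",(302.6,129.6),264),P("frontL",(226,139.6),264)]
f=[P("freeL",(234,195.8),274),P("freeR",(308,186.8),274)]
print("w",np.linalg.norm(c[0]-c[1]),np.linalg.norm(c[1]-c[2]),"free w",np.linalg.norm(f[0]-f[1]))
mid=(c[2]+c[3])/2;fm=(f[0]+f[1])/2
print("hinge",mid,"free",fm,"dist",np.linalg.norm((mid-fm)[:2]))
u=(mid-fm)[:2];print("yaw from mid",np.degrees(np.arctan2(u[1],u[0])))
for n,(a,b) in {"edges free":f,"back":c[:2],"front":(c[3],c[2])}.items():
    e=a-b;print(n,"yaw",np.degrees(np.arctan2(-e[0],e[1])))
print("eye 2view (loop top)",two(t,(268.3,177.5),s,(253.2,168.5)),"eye centre scene/top",two(t,(268.8,179),s,(253.2,172.5)))
h0=P("handle end",(188.8,237.5),14);h1=P("collar",(192.8,207.2),14);b=P("bend",(195.8,186),14);tp=P("tip",(182.2,184.7),14)
print("len",np.linalg.norm(b-h0),"prong",np.linalg.norm(tp-b), "yaw",np.degrees(np.arctan2(*(b-h0)[[1,0]])), np.degrees(np.arctan2(*(tp-b)[[1,0]]))-90)
print("2view bend",two(t,(195.8,186),s,(194.4,231.8)),"tip",two(t,(182.2,184.7),s,(185,228.6)))
P("bottle",(197,150),135);P("film",(147,180),51)
E
```

```text
rect ((267.0076904296875, 163.06155395507812), (56.18772888183594, 75.16505432128906), 82.87498474121094) 3997.0
rect ((260.953857421875, 111.13077545166016), (45.39670944213867, 77.769775390625), 82.87498474121094) 3364.5
backL [846.8 115.3 264. ]
backR [874.9 -96.5 264. ]
frontR [ 747.8 -112.3  264. ]
frontL [719.4  98.  264. ]
freeL [564.5  73.1 274. ]
freeR [ 590.3 -126.5  274. ]
w 213.6718885841064 128.0081160956548 free w 201.1743567574278
hinge [733.6  -7.1 264. ] free [577.4 -26.7 274. ] dist 157.45461586289437
yaw from mid 7.13512405346287
edges free yaw 7.3727690495568
back yaw 7.542538582530025
front yaw 7.692819238401946
eye 2view (loop top) (array([613.9, -22. , 300.9]), np.float64(5.5159129436144445)) eye centre scene/top (array([610.8, -23.3, 288.1]), np.float64(5.454468748556577))
handle end [430.  249.8  14. ]
collar [532.3 238.   14. ]
bend [604.4 229.   14. ]
tip [608.5 275.7  14. ]
len 175.65372154180204 prong 46.807077224314895 yaw -6.771849570752668 -5.0271749174821
2view bend (array([605.6, 227.8,  10.7]), np.float64(4.289112540739818)) tip (array([609.8, 273.9,  12.4]), np.float64(4.950097377655735))
bottle [709.5 203.2 135. ]
film [621.2 384.8  51. ]
```

```bash
cat >>h.py <<'E'
from scipy.spatial.transform import Rotation as Ro
def go(*xyzyaw):
    s=env.state();R=Ro.from_euler('xyz',s["orientation"],degrees=True)
    x=np.array(xyzyaw[:3],float); d=R.inv().apply(x-s["tcp_pos"])/750
    dy=(xyzyaw[3]-s["orientation"][2]+180)%360-180
    print("travel",d.round(4),"mm",np.linalg.norm(d)*750,"turn",round(-dy/180,4))
E
python3 -c "
from h import *
go(499.5,241.6,150,173.5)"
```

```text
travel [-0.4474 -0.2761  0.0699] mm 397.79601238053493 turn -0.1137
```

```bash
python3 -m jog '{"travel":[[-0.447,-0.276,0.07],[-0.447,-0.276,0.07],[-0.447,-0.276,0.07],[-0.447,-0.276,0.07],[-0.447,-0.276,0.07],[-0.447,-0.276,0.07],[-0.447,-0.276,0.07],[-0.447,-0.276,0.07],[-0.447,-0.276,0.07],[-0.447,-0.276,0.07],[-0.447,-0.276,0.07],[-0.447,-0.276,0.07]],"turn":[-0.114,-0.114,-0.114,-0.114,-0.114,-0.114,-0.114,-0.114,-0.114,-0.114,-0.114,-0.114],"gripper":[-1,-1,-1,-1,-1,-1,-1,-1,-1,-1,-1,-1]}' 100
python3 - <<'E'
from h import *
go(499.5,241.6,150,173.5);print(env.state()["q"])
d=eyes.get_image("wrist");print(d["intrinsics"],d["world_from_camera"].round(2))
np.savez("pics/w1.npz",**d);cv2.imwrite("pics/w1.png",d["img"][:,:,::-1])
E
```

```text
clock: 1.3
tcp_pos: [498.6, 244.9, 150.6]
orientation: [180.0, -0.0, 173.8]
force: [0.7, -0.1, 0.0]
gripper_width: 85.5
travel [-0.0016 -0.0043  0.0008] mm 3.501585883260665 turn 0.0015
[-38.9450145   14.96214196   9.83215236 107.99801951  -3.06179016
  57.29375404  55.98072207]
[[297.31863964   0.         255.62207244]
 [  0.         297.31863964 189.57644299]
 [  0.           0.           1.        ]] [[ 1.1000e-01 -9.4000e-01 -3.2000e-01  4.1614e+02]
 [ 9.9000e-01  1.0000e-01  3.0000e-02  2.5406e+02]
 [ 0.0000e+00 -3.2000e-01  9.5000e-01  3.2123e+02]
 [ 0.0000e+00  0.0000e+00  0.0000e+00  1.0000e+00]]
```

View pics/w1.png

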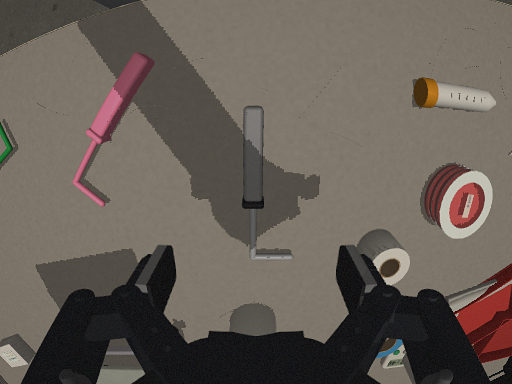

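The wrist view shows the grey handle from (254,107) to the collar at (253,205), the bend at (252,256) and the prong tip at (291,257). Now I'll refine with the fisheye model.

```bash
cat >>h.py <<'E'
def wray(d,p):
    K,T=d["intrinsics"],d["world_from_camera"]
    x=(p[0]-K[0,2])/K[0,0];y=(p[1]-K[1,2])/K[1,1];r=np.hypot(x,y);k=np.sin(r)/r if r else 1
    return T[:3,3],T[:3,:3]@np.array([x*k,-y*k,-np.cos(r)])
def wplane(d,p,z):
    c,r=wray(d,p);return c+r*(z-c[2])/r[2]
E
python3 - <<'E'
from h import *
np.set_printoptions(precision=1,suppress=True)
d=np.load("pics/w1.npz")
e=wplane(d,(253.5,106.5),28);c=wplane(d,(252.7,207),28);b=wplane(d,(252.5,256.5),14);t=wplane(d,(291,257),14)
print(e,c,b,t,"handle",np.linalg.norm(e-c),"tot",np.linalg.norm((e-b)[:2]),"prong",np.linalg.norm(b-t))
print("yaw",np.degrees(np.arctan2(*(c-e)[[1,0]])),np.degrees(np.arctan2(*(b-e)[[1,0]])),np.degrees(np.arctan2(*(t-b)[[1,0]]))-90)
E
```

```text
[429.5 251.2  28. ] [533.7 238.7  28. ] [603.4 230.5  14. ] [609.7 276.6  14. ] handle 105.00947403158317 tot 175.12479310743072 prong 46.58759424459478
yaw -6.816334889672232 -6.790998863816853 -7.755786574532522
```

```bash
python3 -c "
from h import *
go(499,242.8,4,173.1)"
```

```text
travel [-0.0008 -0.0028  0.1956] mm 146.70912376570638 turn 0.0037
```

```bash
python3 -m jog '{"travel":[[-0.001,-0.003,0.1],[-0.001,-0.003,0.15],[-0.001,-0.003,0.18],[-0.001,-0.003,0.195],[-0.001,-0.003,0.195],[-0.001,-0.003,0.195],[-0.001,-0.003,0.195]],"turn":[0.004,0.004,0.004,0.004,0.004,0.004,0.004],"gripper":[-1,-1,-1,-1,-1,-1,-1]}' 100
python3 -m jog '{"travel":[[0,0,0],[0,0,0],[0,0,0],[0,0,0],[0,0,0],[0,0,0],[0,0,0],[0,0,0],[0,0,0],[0,0,0]],"turn":[0,0,0,0,0,0,0,0,0,0],"gripper":[1,1,1,1,1,1,1,1,1,1]}' 110
python3 -m jog '{"travel":[[0,0,-0.02],[0,0,-0.05],[0,0,-0.1],[0,0,-0.16],[0,0,-0.22],[0,0,-0.28],[0,0,-0.34],[0,0,-0.4],[0,0,-0.4],[0,0,-0.4]],"turn":[0,0,0,0,0,0,0,0,0,0],"gripper":[1,1,1,1,1,1,1,1,1,1]}' 110
```

```text
clock: 2.05
tcp_pos: [502.4, 242.0, 6.9]
orientation: [179.8, 0.2, 172.8]
force: [1.3, -0.2, -0.5]
gripper_width: 85.3
clock: 3.05
tcp_pos: [500.2, 240.4, 4.4]
orientation: [-180.0, -0.0, 172.8]
force: [-0.0, -0.1, -0.1]
gripper_width: -0.0
clock: 4.05
tcp_pos: [501.1, 240.7, 307.3]
orientation: [179.8, 0.2, 172.8]
force: [-0.7, 0.3, -0.8]
gripper_width: 0.1
```

The gripper closed to 0, so the grasp missed. I'll look again.

```bash
python3 - <<'E'
from h import *
d=eyes.get_image("wrist");np.savez("pics/w2.npz",**d)
d2=eyes.get_image("top");np.savez("pics/t2.npz",**d2)
a=cv2.resize(d["img"][:,:,::-1],None,fx=.78,fy=.78)
b=cv2.resize(d2["img"][150:260,120:260,::-1],(400,314))
o=np.zeros((300,800,3),np.uint8);o[:,:400]=a[:300,:400];o[:,400:]=b[:300,:400];cv2.imwrite("pics/v2.png",o)
E
```

```text
Traceback (most recent call last):
ValueError: could not broadcast input array from shape (300,399,3) into shape (300,400,3)
```

```bash
python3 - <<'E'
from h import *
d=np.load("pics/w2.npz");d2=np.load("pics/t2.npz")
a=d["img"][:,:,::-1]
b=cv2.resize(d2["img"][150:260,120:220,::-1],(349,384))[:,:280]
cv2.imwrite("pics/v2.png",np.hstack([a,b]))
E
```

```text
(no output)
```

View pics/v2.png

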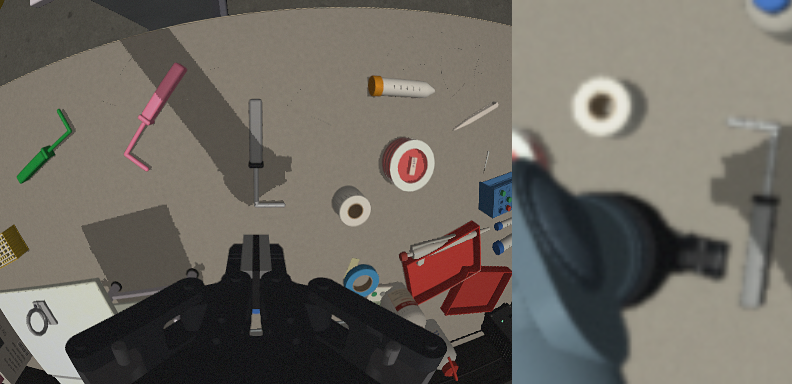

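```bash
python3 - <<'E'
from h import *
np.set_printoptions(precision=1,suppress=True)
d=np.load("pics/w2.npz")
e=wplane(d,(256,99),28);c=wplane(d,(256,165.5),28);b=wplane(d,(256,205.5),14);t=wplane(d,(284,205),14)
print(e,c,b,t,"handle",np.linalg.norm(e-c),"tot",np.linalg.norm((e-b)[:2]))
print("yaw",np.degrees(np.arctan2(*(c-e)[[1,0]])))
# where would shut fingertips/pads appear: project TCP into wrist
T=d["world_from_camera"];s=env.state()
for z in (0,19):
    p=np.linalg.inv(T)@np.r_[s["tcp_pos"]+[0,0,z],1];v=np.array([p[0],-p[1],-p[2]]);th=np.arctan2(np.hypot(*v[:2]),v[2]);u=v[:2]/np.hypot(*v[:2])*th*297.3+[255.6,189.6];print("tcp px",u)
print(T[:3,3],s["tcp_pos"],s["orientation"])
E
```

```text
[429.6 252.2  28. ] [531.7 239.3  28. ] [603.9 230.3  14. ] [609.1 277.2  14. ] handle 102.92554224838678 tot 175.6716921801069
yaw -7.183799461020126
tcp px [253.3 222.6]
tcp px [253.2 236.4]
[418.  250.8 477.6] [499.3 239.9 303.7] [-179.9   -0.1  172.8]
```

```bash
python3 - <<'E'
from h import *
np.set_printoptions(precision=1,suppress=True)
def proj(d,p):
    p=np.linalg.inv(d["world_from_camera"])@np.r_[p,1];v=np.array([p[0],-p[1],-p[2]]);th=np.arctan2(np.hypot(*v[:2]),v[2]);return v[:2]/np.hypot(*v[:2])*th*d["intrinsics"][0,0]+d["intrinsics"][:2,2]
d=np.load("pics/w2.npz")
for dx in(-11,0,11):
  print(dx,[proj(d,np.array([499.3,239.9,303.7])+[dx,0,h]) for h in(0,10,20,30,40)])
print("corner width at h: visible tip 243..268 cols row 235")
go(499,242.3,25,173)
E
```

```text
-11 [array([251., 207.]), array([250.9, 213.3]), array([250.7, 220.3]), array([250.5, 228. ]), array([250.3, 236.7])]
0 [array([253.3, 222.6]), array([253.2, 229.5]), array([253.2, 237.1]), array([253.1, 245.6]), array([253.1, 255. ])]
11 [array([255.4, 237.5]), array([255.5, 244.9]), array([255.5, 253.1]), array([255.6, 262.1]), array([255.7, 272. ])]
corner width at h: visible tip 243..268 cols row 235
travel [0.  0.  0.4] mm 278.68560431748807 turn -0.001
```

```bash
python3 -m jog '{"travel":[[0,0,0.05],[0,0,0.11],[0,0,0.17],[0,0,0.23],[0,0,0.29],[0,0,0.34],[0,0,0.36],[0,0,0.36],[0,0,0.36]],"turn":[0,0,0,0,0,0,0,0,0],"gripper":[0.1,0.1,0.1,0.1,0.1,0.1,0.1,0.1,0.1]}' 110
python3 -m jog '{"travel":[[0,0,0.01],[0,0,0.02],[0,0,0.03],[0,0,0.04],[0,0,0.04]],"turn":[0,0,0,0,0],"gripper":[0.1,0.1,0.1,0.1,0.1]}' 110
python3 - <<'E'
from h import *
print(env.state()["tcp_pos"],env.state()["orientation"])
d=eyes.get_image("wrist");np.savez("pics/w3.npz",**d)
d2=eyes.get_image("scene");np.savez("pics/s3.npz",**d2)
b=cv2.resize(d2["img"][190:270,110:210,::-1],(480,384))[:,:280]
cv2.imwrite("pics/v3.png",np.hstack([d["img"][:,:,::-1],b]))
E
```

```text
clock: 5.05
tcp_pos: [500.8, 240.6, 35.1]
orientation: [180.0, 0.0, 172.8]
force: [0.2, -0.0, 0.6]
gripper_width: 38.4
clock: 5.55
tcp_pos: [499.0, 239.9, 3.1]
orientation: [-179.9, -0.1, 172.8]
force: [-0.2, -0.3, -0.4]
gripper_width: 38.2
[499.04402475 239.86592409   3.14186165] [-1.79911438e+02 -1.18845053e-01  1.72832002e+02]
```

View pics/v3.png

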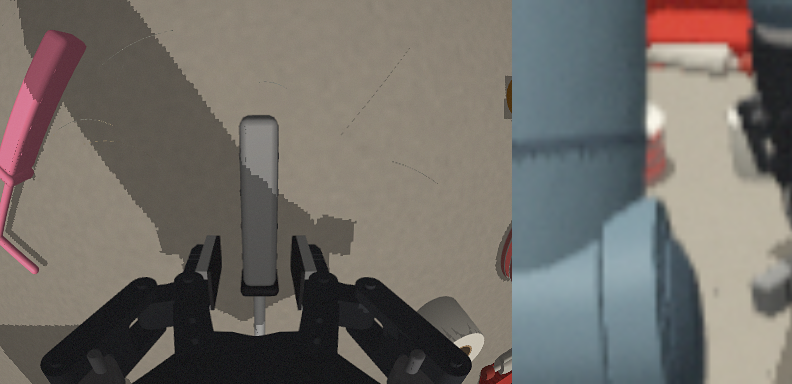

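```bash
for i in 1 2 3; do python3 -m jog '{"travel":[[0,0,0.003],[0,0,0.003],[0,0,0.003]],"turn":[0,0,0],"gripper":[0.1,0.1,0.1]}' 110 | egrep "tcp|force"; done
python3 - <<'E'
from h import *
np.set_printoptions(precision=1,suppress=True)
d=np.load("pics/w3.npz");print(d["world_from_camera"][:3,3])
for z in(5,15,28,40,55): print(z,wplane(d,(218,236),z),wplane(d,(292,236),z),wplane(d,(210,310),z))
print(wplane(d,(260,290),28),wplane(d,(260,116),28))
E
```

```text
tcp_pos: [500.3, 240.5, 2.3]
force: [-0.5, 1.3, -0.2]
tcp_pos: [500.1, 240.4, -0.2]
force: [0.2, -0.7, -0.6]
tcp_pos: [500.1, 240.4, -2.4]
force: [0.6, -0.0, 0.5]
[417.  250.7 173.9]
5 [501.5 215.7   5. ] [507.4 262.8   5. ] [563.4 197.8   5. ]
15 [496.5 217.8  15. ] [502.  262.1  15. ] [554.7 201.   15. ]
28 [490.  220.5  28. ] [495.1 261.2  28. ] [543.4 205.   28. ]
40 [484. 223.  40.] [488.7 260.3  40. ] [533.  208.8  40. ]
55 [476.5 226.1  55. ] [480.6 259.2  55. ] [520.  213.5  55. ]
[530.1 239.1  28. ] [428.4 251.4  28. ]
```

```bash
for i in 1 2 3; do python3 -m jog '{"travel":[[0,0,0.005],[0,0,0.008],[0,0,0.008]],"turn":[0,0,0],"gripper":[0.1,0.1,0.1]}' 110 | egrep "tcp|force"; done
python3 - <<'E'
from h import *
d=eyes.get_image("wrist");np.savez("pics/w4.npz",**d)
cv2.imwrite("pics/v4.png",cv2.resize(d["img"][200:340,150:360,::-1],None,fx=3,fy=3))
E
```

```text
tcp_pos: [499.7, 240.2, -8.9]
force: [-0.5, -0.9, -0.1]
tcp_pos: [499.8, 240.3, -14.8]
force: [-0.1, -1.0, 0.3]
tcp_pos: [499.8, 240.2, -20.8]
force: [-0.6, -0.4, 0.5]
```

View pics/v4.png

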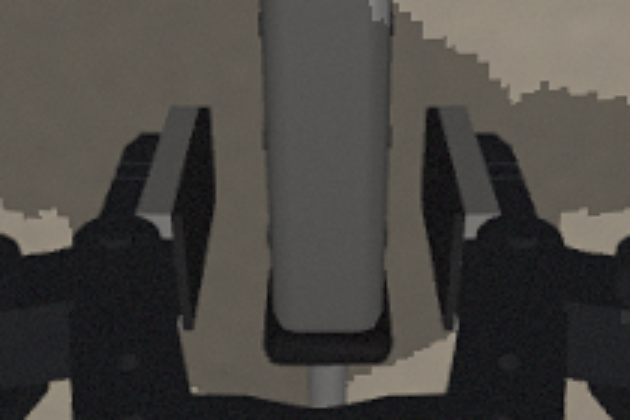

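```bash
python3 -m jog '{"travel":[[0,0.001,0.006],[0,0.001,0.01],[0,0.001,0.013],[0,0.001,0.013],[0,0.001,0.013]],"turn":[0,0,0,0,0],"gripper":[0.1,0.1,0.1,0.1,0.1]}' 110 | egrep "tcp|force"
python3 -m jog '{"travel":[[0,0,0],[0,0,0],[0,0,0],[0,0,0],[0,0,0],[0,0,0]],"turn":[0,0,0,0,0,0],"gripper":[1,1,1,1,1,1]}' 110
```

```text
tcp_pos: [500.1, 241.3, -29.3]
force: [-2.1, -1.4, 7.5]
clock: 8.6
tcp_pos: [502.2, 241.8, -27.6]
orientation: [179.9, 0.1, 172.8]
force: [-2.5, -1.2, 13.9]
gripper_width: 18.1
```

```bash
python3 -m jog '{"travel":[[0,0,-0.004],[0,0,-0.01],[0,0,-0.03],[0,0,-0.07],[0,0,-0.12],[0,0,-0.18],[0,0,-0.24],[0,0,-0.3],[0,0,-0.36],[0,0,-0.42],[0,0,-0.45],[0,0,-0.45]],"turn":[0,0,0,0,0,0,0,0,0,0,0,0],"gripper":[1,1,1,1,1,1,1,1,1,1,1,1]}' 120
python3 - <<'E'
from h import *
y=np.radians(7.3);X=np.array([np.cos(y),np.sin(y)]);Y=np.array([-X[1],X[0]])
eye=np.array([609.6,-23.0])
r=eye-75*Y+0*X   # root target
tcp=r-102*X-1*Y
print("tcp",tcp,eye)
go(*tcp,308,187.3)
E
```

```text
clock: 9.8
tcp_pos: [502.6, 242.3, 313.2]
orientation: [179.6, 0.4, 172.8]
force: [0.7, -0.6, -0.9]
gripper_width: 18.2
tcp [ 518.08367711 -111.34456771] [609.6 -23. ]
travel [-0.0794 -0.4652  0.0045] mm 353.97884426120424 turn -0.0805
```

```bash
python3 -m jog '{"travel":[[-0.005,-0.03,0],[-0.013,-0.08,0],[-0.022,-0.13,0],[-0.03,-0.18,0],[-0.04,-0.23,0],[-0.048,-0.28,0],[-0.056,-0.33,0],[-0.065,-0.38,0],[-0.073,-0.43,0],[-0.08,-0.465,0],[-0.08,-0.465,0],[-0.08,-0.465,0]],"turn":[-0.02,-0.04,-0.06,-0.08,-0.08,-0.08,-0.08,-0.08,-0.08,-0.08,-0.08,-0.08],"gripper":[1,1,1,1,1,1,1,1,1,1,1,1]}' 120
python3 - <<'E'
from h import *
np.set_printoptions(precision=1,suppress=True)
s=env.state();print(s["tcp_pos"],s["orientation"],s["q"])
def crop(im,x0,y0,w,h,f):
    c=cv2.resize(im[y0:y0+h,x0:x0+w,::-1],None,fx=f,fy=f,interpolation=cv2.INTER_CUBIC)
    for i in range(0,w,10): cv2.putText(c,str(x0+i),(i*f,8),0,.3,(0,0,255),1);cv2.line(c,(i*f,9),(i*f,14),(0,0,255),1)
    for i in range(0,h,10): cv2.putText(c,str(y0+i),(0,i*f+4),0,.3,(255,0,0),1)
    return c
t=eyes.get_image("top");c=eyes.get_image("scene");np.savez("pics/t5.npz",**t);np.savez("pics/s5.npz",**c)
def pj(d,p):
    p=np.linalg.inv(d["world_from_camera"])@np.r_[p,1];K=d["intrinsics"];return [K[0,0]*p[0]/-p[2]+K[0,2],K[1,1]*-p[1]/-p[2]+K[1,2]]
o=s["tcp_pos"];y=np.radians(s["orientation"][2]-180);X=np.array([np.cos(y),np.sin(y),0]);Y=np.array([-X[1],X[0],0])
r=o+102*X+Y+[0,0,42]
for d in(t,c): print(np.array([pj(d,r),pj(d,r+45*Y),pj(d,[609.6,-23,294])]))
cv2.imwrite("pics/v5.png",np.hstack([crop(t["img"],255,155,66,66,6),crop(c["img"],240,145,66,66,6)]))
E
```

```text
clock: 11.0
tcp_pos: [515.0, -112.6, 306.0]
orientation: [179.9, -0.2, -172.9]
force: [-0.6, 0.9, -1.8]
gripper_width: 18.2
[ 515.  -112.6  306. ] [ 179.9   -0.2 -172.9] [-18.9   3.8  28.3 101.9  -1.9  74.9 107. ]
[[299.9 174.8]
 [282.  176.9]
 [269.6 178.8]]
[[274.2 157.7]
 [260.7 156.4]
 [252.1 171. ]]
```

View pics/v5.png

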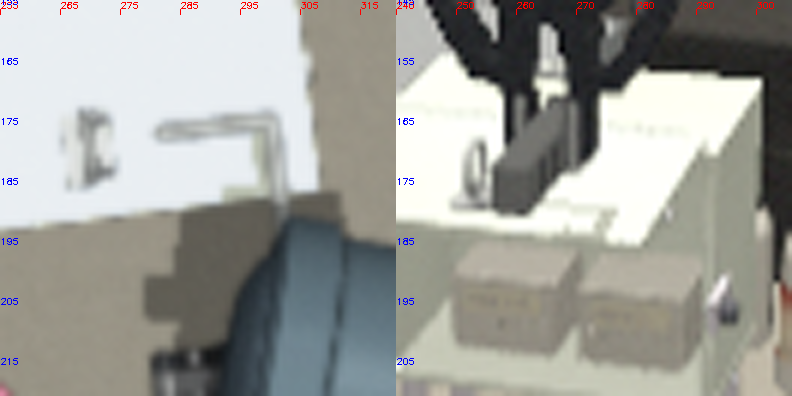

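```bash
python3 - <<'E'
from h import *
np.set_printoptions(precision=1,suppress=True)
c=np.load("pics/s5.npz");t=np.load("pics/t5.npz")
def pj(d,p):
    p=np.linalg.inv(d["world_from_camera"])@np.r_[p,1];K=d["intrinsics"];return np.array([K[0,0]*p[0]/-p[2]+K[0,2],K[1,1]*-p[1]/-p[2]+K[1,2]])
o=np.array([515.0,-112.6,306.0]);y=np.radians(7.1);X=np.array([np.cos(y),np.sin(y),0]);Y=np.array([-X[1],X[0],0])
for h in(30,42): 
  e=o-73*X+Y+[0,0,h]
  print(h,"rear face corners",[pj(c,e+a*Y+[0,0,b]) for a in(-10,10) for b in(-14,14)])
# bias check: locker/hatch corners in scene
H=np.array([733.6,-7.1,264]);y=np.radians(7.4);X=np.array([np.cos(y),np.sin(y),0]);Y=np.array([-X[1],X[0],0])
print("hatch free corners pred (bottom/top)",[pj(c,H-157*X+a*102*Y+[0,0,b]) for a in(1,-1) for b in(0,10)])
print("locker back top L,R",[pj(c,H+130*X+a*108*Y) for a in(1,-1)],"foot fronts",[pj(c,H+6*X+a*102*Y-[0,0,264]) for a in(1,-1)])
E
```

```text
30 rear face corners [array([260.8, 186. ]), array([260.8, 176.8]), array([254.1, 185.3]), array([254. , 176.1])]
42 rear face corners [array([260.8, 182.1]), array([260.7, 172.8]), array([254.1, 181.4]), array([253.9, 172.1])]
hatch free corners pred (bottom/top) [array([220.2, 179.8]), array([220.1, 177. ]), array([279.6, 186.3]), array([279.6, 183.4])]
locker back top L,R [array([246.5, 153.5]), array([300.3, 158.2])] foot fronts [array([239.3, 227. ]), array([289.8, 234.3])]
```

```bash
python3 - <<'E'
from h import *
np.set_printoptions(precision=1,suppress=True)
d=np.load("pics/w2.npz");t=np.load("pics/t2.npz")
g=cv2.cvtColor(d["img"],cv2.COLOR_RGB2GRAY)[298:342,18:64]
m=(g<165).astype(np.uint8);print("\n".join("".join(".#"[v] for v in r) for r in m))
def tri(c1,r1,c2,r2):
    s=np.linalg.lstsq(np.c_[r1,-r2],c2-c1,rcond=None)[0];a,b=c1+s[0]*r1,c2+s[1]*r2;return (a+b)/2,np.linalg.norm(a-b)
for p in((38,319),(38,317)):
    for q in((269.6,179),(269.6,180)): print(p,q,tri(*wray(d,p),*ray(t,q)))
# plane through eye with normal hinge-line: ring plane
y=np.radians(7.4);Y=np.array([-np.sin(y),np.cos(y),0])
c,r=wray(d,(38,319));k=((np.array([609.6,-23,294])-c)@Y)/(r@Y);print("on ring plane",c+k*r)
E
```

```text
..............................................
..............................................
..................#########...................
...............############...................
..............##############..................
...............##############.................
...............##############.................
...............###############................
................##############................
................###############...............
...............################...............
............####################..............
...........######################.............
...........#######################............
..........#######...##############............
..........#####......##############...........
.........#####.......##############...........
.........#####........##############..........
.........####..........#############..........
........#####..........##############.........
........#####...........##############........
........#####............#############........
........#####............##############.......
........#####......
[... 646 characters left out ...]
..........#######......................
#.............................................
##............................................
##............................................
###...........................................
####..........................................
####..........................................
(38, 319) (269.6, 179) (array([609. , -23.5, 283.7]), np.float64(2.1884853920013208))
(38, 319) (269.6, 180) (array([607.3, -22.9, 284.5]), np.float64(0.08017385588378555))
(38, 317) (269.6, 179) (array([608.5, -23.9, 281.6]), np.float64(3.7689894411521343))
(38, 317) (269.6, 180) (array([606.7, -23.3, 282.3]), np.float64(1.4888280502251974))
on ring plane [607.5 -23.3 284.2]
```

```bash
python3 - <<'E'
from h import *
np.set_printoptions(precision=1,suppress=True)
d=np.load("pics/w2.npz");t=np.load("pics/t2.npz");s=np.load("pics/scene0.npz")
def proj(d,p):
    p=np.linalg.inv(d["world_from_camera"])@np.r_[p,1];v=np.array([p[0],-p[1],-p[2]]);th=np.arctan2(np.hypot(*v[:2]),v[2]);return v[:2]/np.hypot(*v[:2])*th*d["intrinsics"][0,0]+d["intrinsics"][:2,2]
def pj(d,p):
    p=np.linalg.inv(d["world_from_camera"])@np.r_[p,1];K=d["intrinsics"];return np.array([K[0,0]*p[0]/-p[2]+K[0,2],K[1,1]*-p[1]/-p[2]+K[1,2]])
y=np.radians(7.4);X=np.array([np.cos(y),np.sin(y),0]);a=np.linspace(0,2*np.pi,60)
for z in(294,290,286):
  e=np.array([609,-23,z])
  for r in(12,17):
    for n,f,D in(("wrist",proj,d),("scene",pj,s)):
      P=np.array([f(D,e+r*np.cos(k)*X+r*np.sin(k)*np.array([0,0,1])) for k in a]);print(z,r,n,"cols",P[:,0].min(),P[:,0].max(),"rows",P[:,1].min(),P[:,1].max())
g=cv2.cvtColor(s["img"],cv2.COLOR_RGB2GRAY)[162:184,246:262];print(g)
# free hatch corner in wrist w2? print lower-left bright panel corners
H=np.array([733.6,-7.1,264]);Yv=np.array([-X[1],X[0],0])
print("free L corner top pred wrist",proj(d,H-157*X+102*Yv+[0,0,10]),"bottom",proj(d,H-157*X+102*Yv))
print(cv2.cvtColor(d["img"],cv2.COLOR_RGB2GRAY)[268:300:2,94:134:2])
E
```

```text
294 12 wrist cols 26.891641761157814 42.07998058644333 rows 314.9501533953815 335.593937730775
294 12 scene cols 250.87971256933915 253.16302215588286 rows 167.39825462863573 174.66300974244035
294 17 wrist cols 23.583137750865944 45.10053174757044 rows 310.65156980779796 339.89490875214693
294 17 scene cols 250.3944058133868 253.62927746745174 rows 165.88142650909862 176.17415157934204
290 12 wrist cols 28.662078156603314 43.68366882889086 rows 312.8332499154606 333.33647057387327
290 12 scene cols 250.9031647709288 253.18328302508118 rows 168.54155094461052 175.79478198316667
290 17 wrist cols 25.387131433275158 46.671424303131886 rows 308.5656280665253 337.6099506610041
290 17 scene cols 250.41854723593505 253.64890690093307 rows 167.0272432999135 177.30363944884726
286 12 wrist cols 30.417679912450183 45.274749753731044 rows 310.74232416002036 331.10453079223635
286 12 scene cols 250.92655825421625 253.2034939766464 rows 169.6820038007994 176.92374556926367
286 17 wrist cols 27.176818308310118 48.22992335478415 rows 306.50568416027204 335.35035231106235
286 17 scene cols 250.4426
[... 2272 characters left out ...]
  79  84
   80  83]
 [203 164  84  82  88  80  79  80  83  37  77  68  23   7  81  80  79  79
   78  80]
 [200 195 111  84  77 111 115  79  80  78  79  78  80  18  83  83  81  81
   83  80]
 [202 200 168  82  80  92 124 111  79  77  79  77  78  21  80  82  82  78
   81  81]
 [201 202 168 119  78  77 124 123  76  82  77  78  66  43  81  79  79  77
   80  80]
 [201 201 204 179  81  82  83  85  78  80  76  78  84  80  78  79  78  81
   78  78]
 [199 201 201 201 132  83  80  77  78  77  80  80  79  77  78  74  87  85
  102 108]
 [202 201 200 201 186  91  84  78  78  86 102 107 119 121 123 126 123 126
  125 125]
 [200 201 202 202 201 150  85  83  78  99 128 129 118 117  99  94  87  77
   76  78]]
```

```bash
cat >>h.py <<'E'
YW=np.radians(7.3);LX=np.array([np.cos(YW),np.sin(YW),0]);LY=np.array([-LX[1],LX[0],0]);LZ=np.array([0,0,1.])
EYE=np.array([609,-23.,289]); OFF=102*LX+LY+42*LZ
def pr():
    "prong root in locker axes from the eye, using measured tcp"
    s=env.state();d=s["tcp_pos"]+OFF-EYE;print("root-eye lx,ly,lz",[round(float(d@a),1) for a in(LX,LY,LZ)],"yaw",s["orientation"][2],"F",[round(float(s["force"]@a),1) for a in(LX,LY,LZ)],"T",s["torque"].round(2),s["clock"])
def tgt(lx,ly,lz): go(*(EYE+lx*LX+ly*LY+lz*LZ-OFF),187.3)
E
python3 -c "
from h import *
pr();tgt(0,-75,0)"
```

```text
root-eye lx,ly,lz [-1.6, -73.9, 59.4] yaw -172.6386129301034 F [0.8, 0.8, -0.3] T [ 0.   -0.01  0.03] 11.1
travel [-0.0023 -0.0016  0.0791] mm 59.39025537114089 turn 0.0003
```

```bash
python3 -m jog '{"travel":[[-0.002,-0.001,0.02],[-0.002,-0.001,0.04],[-0.002,-0.001,0.06],[-0.002,-0.001,0.075],[-0.002,-0.001,0.079],[-0.002,-0.001,0.079],[-0.002,-0.001,0.079]],"turn":[0,0,0,0,0,0,0],"gripper":[1,1,1,1,1,1,1]}' 120
python3 - <<'E'
from h import *
pr();tgt(0,-15,0)
def crop(im,x0,y0,w,h,f):
    c=cv2.resize(im[y0:y0+h,x0:x0+w,::-1],None,fx=f,fy=f,interpolation=cv2.INTER_CUBIC)
    for i in range(0,w,10): cv2.putText(c,str(x0+i),(i*f,8),0,.3,(0,0,255),1);cv2.line(c,(i*f,9),(i*f,14),(0,0,255),1)
    for i in range(0,h,10): cv2.putText(c,str(y0+i),(0,i*f+4),0,.3,(255,0,0),1)
    return c
t=eyes.get_image("top");c=eyes.get_image("scene");np.savez("pics/t6.npz",**t);np.savez("pics/s6.npz",**c)
cv2.imwrite("pics/v6.png",np.hstack([crop(t["img"],258,160,49,49,8),crop(c["img"],240,155,49,49,8)]))
E
```

```text
clock: 11.8
tcp_pos: [518.4, -112.7, 248.8]
orientation: [-180.0, 0.1, -172.7]
force: [-1.3, 0.4, -0.8]
gripper_width: 18.0
root-eye lx,ly,lz [0.8, -76.4, 1.8] yaw -172.7383152931512 F [-1.2, 0.5, -0.8] T [-0.04 -0.03 -0.02] 11.8
travel [0.0011 0.0819 0.0024] mm 61.45836396355509 turn -0.0002
```

View pics/v6.png

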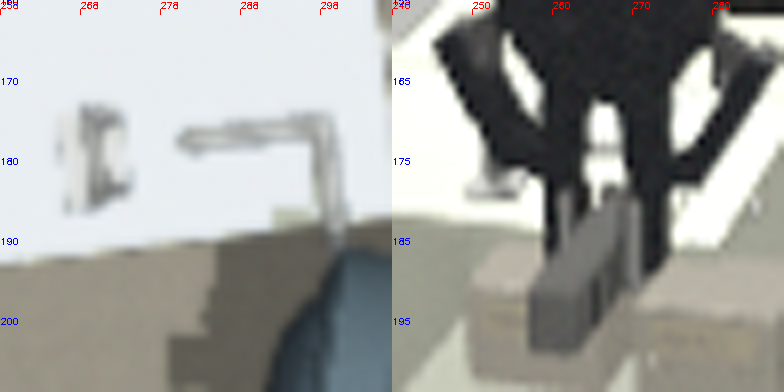

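Top view: prong tip at (280.5,177.5) and bend at (298,175.5). The prong line meets the eye about 1 px ahead of its centre at (270,179.7), so I'll shift 2 mm back and insert in slow steps.

```bash
python3 -m jog '{"travel":[[0.004,0.01,0.002],[0.004,0.02,0.002],[0.004,0.03,0.002],[0.004,0.036,0.002],[0.004,0.042,0.002],[0.004,0.048,0.002],[0.004,0.048,0.002]],"turn":[0,0,0,0,0,0,0],"gripper":[1,1,1,1,1,1,1]}' 120 >/dev/null; python3 -c "
from h import *
pr()"
python3 -m jog '{"travel":[[0,0.006,0],[0,0.012,0],[0,0.018,0],[0,0.018,0]],"turn":[0,0,0,0],"gripper":[1,1,1,1]}' 120 >/dev/null; python3 -c "
from h import *
pr()"
```

```text
root-eye lx,ly,lz [-2.6, -39.6, -0.3] yaw -172.69633982037098 F [0.2, 0.1, -0.2] T [ 0.02 -0.03 -0.03] 12.6
root-eye lx,ly,lz [-2.6, -26.0, -0.4] yaw -172.6927926662797 F [-0.1, -0.4, 0.5] T [-0.02  0.02 -0.02] 13.0
```

```bash
python3 -m jog '{"travel":[[0,0.006,0],[0,0.012,0],[0,0.014,0],[0,0.014,0]],"turn":[0,0,0,0],"gripper":[1,1,1,1]}' 120 >/dev/null; python3 - <<'E'
from h import *
pr()
t=eyes.get_image("top");c=eyes.get_image("scene");np.savez("pics/t7.npz",**t);np.savez("pics/s7.npz",**c)
def crop(im,x0,y0,w,h,f):
    c=cv2.resize(im[y0:y0+h,x0:x0+w,::-1],None,fx=f,fy=f,interpolation=cv2.INTER_CUBIC)
    for i in range(0,w,10): cv2.putText(c,str(x0+i),(i*f,8),0,.3,(0,0,255),1);cv2.line(c,(i*f,9),(i*f,14),(0,0,255),1)
    for i in range(0,h,10): cv2.putText(c,str(y0+i),(0,i*f+4),0,.3,(255,0,0),1)
    return c
cv2.imwrite("pics/v7.png",np.hstack([crop(t["img"],248,160,40,40,10),crop(c["img"],230,155,40,40,10)]))
E
```

```text
root-eye lx,ly,lz [-2.7, -16.1, -0.4] yaw -172.72339031008553 F [0.0, -0.4, -1.7] T [ 0.06 -0.02 -0.03] 13.4
```

View pics/v7.png

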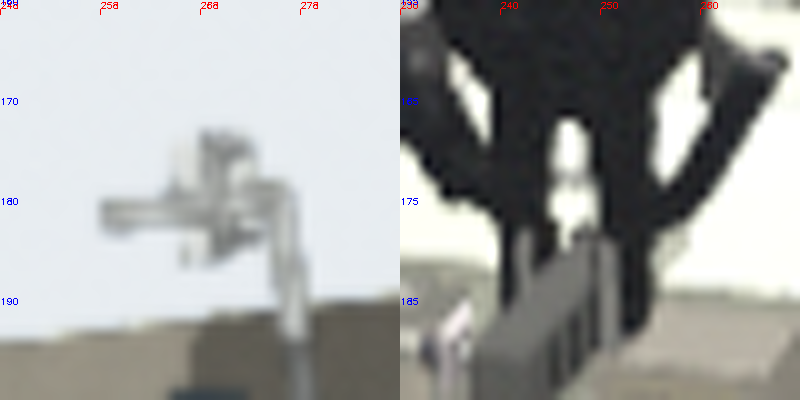

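The prong passes through the eye: in the top view it spans (258.5,181) to (276.5,179), with the ring at about (269,179.5). I'll compute the swing arc next.

```bash
cat >>h.py <<'E'
def arc(a,b,n):
    f=lambda t:np.array([125*(1-np.cos(t))-30*np.sin(t),-30*(1-np.cos(t))-125*np.sin(t)])
    print([[round(float(-d[0]/750),4),0,round(float(-d[1]/750),4)] for d in (f(np.radians(a+(b-a)*k/n))-f(np.radians(a)) for k in range(1,n+1))])
E
python3 -c "
from h import *
arc(0,25,10);arc(25,60,12)"
```

```text
[[0.0016, 0, 0.0073], [0.0029, 0, 0.0147], [0.0038, 0, 0.0221], [0.0044, 0, 0.0295], [0.0047, 0, 0.037], [0.0047, 0, 0.0445], [0.0043, 0, 0.052], [0.0036, 0, 0.0594], [0.0026, 0, 0.0668], [0.0013, 0, 0.0742]]
[[-0.002, 0, 0.0085], [-0.0043, 0, 0.0169], [-0.0072, 0, 0.0252], [-0.0104, 0, 0.0333], [-0.014, 0, 0.0412], [-0.0181, 0, 0.0489], [-0.0225, 0, 0.0564], [-0.0273, 0, 0.0637], [-0.0324, 0, 0.0708], [-0.038, 0, 0.0775], [-0.0438, 0, 0.084], [-0.05, 0, 0.0902]]
```

```bash
python3 -m jog '{"travel":[[0.002,0,0.007],[0.003,0,0.015],[0.004,0,0.022],[0.004,0,0.022]],"turn":[0,0,0,0],"gripper":[1,1,1,1]}' 120 >/dev/null; python3 -c "
from h import *
pr()"
python3 -m jog '{"travel":[[0,0,0.007],[0.001,0,0.015],[0.001,0,0.022],[0.001,0,0.03],[0,0,0.037],[-0.001,0,0.045],[-0.002,0,0.052],[-0.002,0,0.052]],"turn":[0,0,0,0,0,0,0,0],"gripper":[1,1,1,1,1,1,1,1]}' 120 >/dev/null; python3 -c "
from h import *
pr()"
```

```text
root-eye lx,ly,lz [-6.0, -16.6, -17.6] yaw -172.78952083078528 F [1.2, -0.7, -0.2] T [ 0.02 -0.19 -0.07] 13.9
root-eye lx,ly,lz [-5.0, -16.3, -56.9] yaw -172.75980277758177 F [1.9, -0.3, 0.2] T [ 0.21 -0.4  -0.03] 14.7
```

```bash
cat >>h.py <<'E'
def hatch():
    "hatch angle from its left free corner in the scene view (camera bias +1.5,-0.7 px)"
    d=eyes.get_image("scene");g=cv2.cvtColor(d["img"],cv2.COLOR_RGB2GRAY);return d,g
def pj(d,p):
    p=np.linalg.inv(d["world_from_camera"])@np.r_[p,1];K=d["intrinsics"];return np.array([K[0,0]*p[0]/-p[2]+K[0,2],K[1,1]*-p[1]/-p[2]+K[1,2]])
def frees(d,deg):
    H=np.array([733.6,-7.1,264]);c,s=np.cos(np.radians(deg)),np.sin(np.radians(deg))
    return [pj(d,H+(-157*c)*LX+(-157*s)*LZ+a*102*LY).round(1) for a in(1,-1)]
E
python3 - <<'E'
from h import *
np.set_printoptions(linewidth=250)
d,g=hatch();np.savez("pics/s8.npz",**d)
for a in(10,15,20,25,30): print(a,frees(d,a))
print(g[176:206,212:232])
E
```

```text
10 [array([220.9, 187. ]), array([279.6, 193.8])]
15 [array([221.4, 190.3]), array([279.8, 197.2])]
20 [array([222. , 193.4]), array([280.1, 200.4])]
25 [array([222.8, 196.2]), array([280.4, 203.2])]
30 [array([223.7, 198.7]), array([280.9, 205.8])]
[[132 133 132 130 131 132 135 143 137 137 137 134 134 131  98  96  55  59  64  68]
 [133 130 131 129 130 132 137 150 142 138 137 137 135 132  25  37  41  44  56  64]
 [132 133 130 130 133 130 135 148 146 145 143 145 139 136 106  38  40  36  50  86]
 [132 133 131 132 129 132 133 137 139 139 143 145 142 143 143  35  34  39  41  92]
 [130 133 133 131 133 133 131 133 132 131 133 134 136 139 139 104  34  41  38  63]
 [131 132 132 133 131 133 155 169 168 145 143 132 130 133 133 132  92  38  37  48]
 [130 131 132 132 131 131 160 172 180 178 190 185 172 169 141 143 123  38  41  40]
 [132 131 131 133 131 129 141 142 155 168 180 185 172 182 178 190 206 143  40  38]
 [127 128 127 131 145 133 133 132 132 133 130 141 141 157 168 183 246 227  39  40]
 [137 138 137 169 189 184 173 172 147 142 131 132 132 131 137 202 253 251 140  37]
 [141 139 139 166 18
[... 940 characters left out ...]
80 185 175 192 180 190 191 176 175]
 [105 126 141 181 200 173 163 139 132 132 133 132 144 143 168 168 179 185 175 188]
 [189 190 194 205 202 196 187 158 157 158 147 139 131 131 131 133 131 143 143 162]
 [212 210 207 205 200 196 190 174 145 154 156 158 164 157 156 139 137 132 132 132]
 [209 206 205 202 199 196 189 174 156 162 167 147 156 153 153 158 159 166 156 146]
 [206 204 202 200 197 191 179 160 180 180 178 161 160 165 163 174 143 155 152 155]
 [202 199 181 193 188 178 164 146 181 181 182 180 182 181 182 180 156 157 163 169]
 [192 187 169 179 171 160 152 142 180 180 179 182 182 182 181 180 178 180 180 180]
 [175 169 167 163 158 151 147 144 179 179 182 181 182 181 182 181 180 180 180 179]]
```

```bash
python3 -m jog '{"travel":[[-0.002,0,0.0085],[-0.004,0,0.017],[-0.007,0,0.025],[-0.010,0,0.033],[-0.014,0,0.041],[-0.018,0,0.049],[-0.0225,0,0.0565],[-0.027,0,0.064],[-0.0325,0,0.071],[-0.038,0,0.0775],[-0.044,0,0.084],[-0.044,0,0.084]],"turn":[0,0,0,0,0,0,0,0,0,0,0,0],"gripper":[1,1,1,1,1,1,1,1,1,1,1,1]}' 120 >/dev/null; python3 -c "
from h import *
pr();print(env.state()['q']);arc(57,77,8)
np.set_printoptions(linewidth=250)
d,g=hatch()
for a in(50,55,60,65): print(a,frees(d,a))
print(g[198:222,220:240])
"
```

```text
root-eye lx,ly,lz [29.5, -16.6, -119.3] yaw -172.7632421285445 F [3.3, 0.9, 2.0] T [ 0.16 -0.96 -0.04] 15.95
[-20.45602479  15.85514564  24.50082359 111.53517068  -8.00446753
  54.22197784 105.15136903]
[[-0.0053, 0, 0.0053], [-0.0108, 0, 0.0104], [-0.0165, 0, 0.0152], [-0.0224, 0, 0.0198], [-0.0285, 0, 0.0241], [-0.0348, 0, 0.0282], [-0.0412, 0, 0.0319], [-0.0479, 0, 0.0354]]
50 [array([227.9, 205.4]), array([283.3, 212.5])]
55 [array([229.1, 206.2]), array([284.1, 213.3])]
60 [array([230.3, 206.7]), array([284.9, 213.8])]
65 [array([231.6, 206.9]), array([285.7, 213.9])]
[[131 130 130 131 141 143 166 166 178 184 176 220 221 220 118  31  35  38  42  36]
 [154 155 144 137 132 132 130 131 131 142 149 227 221 221 198 119  37  35  40  41]
 [145 152 154 159 163 156 154 138 139 129 137 223 221 221 221 197  38  30  34  36]
 [156 163 167 147 153 153 152 159 157 164 192 221 221 221 221 219 121  37  34  31]
 [179 178 178 158 157 162 163 172 142 158 212 221 221 222 221 220 197  32  32  32]
 [181 178 180 180 180 182 182 179 156 161 220 221 221 221 221 221 220 116  37  32]
 [180 178 179 180 181 
[... 772 characters left out ...]
79 179 180 181 181 180 180 181 180]
 [153 181 180 179 180 178 180 179 181 180 180 180 180 180 180 181 180 180 182 180]
 [151 181 179 180 180 181 180 179 180 181 182 180 181 179 180 181 180 180 180 181]
 [150 183 180 179 180 180 181 181 181 180 180 181 182 180 181 180 179 181 179 181]
 [153 182 181 180 180 181 181 182 181 180 179 180 181 180 181 181 181 180 180 180]
 [153 180 182 182 181 181 182 180 180 179 180 180 180 182 183 181 181 181 179 179]
 [141 179 179 180 182 181 180 179 180 180 180 181 179 180 180 181 182 180 181 182]
 [124 156 181 180 180 180 180 180 179 180 181 179 179 180 180 180 179 180 181 181]
 [125 128 179 180 180 180 180 179 179 180 181 180 180 180 181 180 182 180 181 180]]
```

```bash
python3 -m jog '{"travel":[[-0.0055,0,-0.0055],[-0.0055,0,-0.0055]],"turn":[0,0],"gripper":[1,1]}' 120 >/dev/null; python3 -c "
from h import *
pr()"
python3 -m jog '{"travel":[[-0.005,0,0.005],[-0.011,0,0.0105],[-0.0165,0,0.015],[-0.022,0,0.02],[-0.0285,0,0.024],[-0.0285,0,0.024]],"turn":[0,0,0,0,0,0],"gripper":[1,1,1,1,1,1]}' 120 >/dev/null; python3 -c "
from h import *
pr();arc(70,90,10)"
```

```text
root-eye lx,ly,lz [30.9, -16.6, -115.5] yaw -172.76882864818637 F [0.5, 0.0, -0.9] T [0.06 0.05 0.02] 16.2
root-eye lx,ly,lz [54.5, -16.4, -133.5] yaw -172.7473904872635 F [-0.1, -1.3, -1.0] T [-0.03  0.01  0.04] 16.8
[[-0.005, 0, 0.0032], [-0.0102, 0, 0.0063], [-0.0155, 0, 0.0091], [-0.0208, 0, 0.0118], [-0.0263, 0, 0.0143], [-0.0318, 0, 0.0165], [-0.0374, 0, 0.0186], [-0.0431, 0, 0.0205], [-0.0488, 0, 0.0222], [-0.0546, 0, 0.0237]]
```

```bash
python3 -m jog '{"travel":[[-0.005,0,0.003],[-0.010,0,0.006],[-0.0155,0,0.009],[-0.021,0,0.012],[-0.0265,0,0.0145],[-0.0265,0,0.0145]],"turn":[0,0,0,0,0,0],"gripper":[1,1,1,1,1,1]}' 120 >/dev/null; python3 - <<'E'
from h import *
pr();np.set_printoptions(linewidth=250)
d,g=hatch()
for a in(65,70,75,80,85,90): print(a,frees(d,a))
print(g[196:216,226:248])
E
```

```text
root-eye lx,ly,lz [75.1, -16.5, -143.8] yaw -172.75251726609227 F [-0.0, -0.2, -1.7] T [-0.    0.01  0.04] 17.4
65 [array([231.6, 206.9]), array([285.7, 213.9])]
70 [array([232.9, 206.8]), array([286.5, 213.7])]
75 [array([234.2, 206.3]), array([287.4, 213.1])]
80 [array([235.4, 205.5]), array([288.2, 212.3])]
85 [array([236.7, 204.5]), array([289.1, 211.1])]
90 [array([238. , 203.1]), array([290. , 209.7])]
[[181 155 153 144 143 140 143 143 143 172 195 172  39  44  46  60  60  50  59 173 175 102]
 [203 190 201 195 182 179 155 142 145 190 197 194 103  42  40  41  46  47  47 106 185 174]
 [178 180 191 197 187 199 171 138 144 203 197 195 171  41  42  42  43  43  43  53 156 197]
 [142 141 141 153 152 174 161 138 146 201 196 197 195 104  38  41  43  46  43  46 105 170]
 [166 150 150 143 141 142 142 142 144 191 196 196 196 173 104  40  40  37  43  35  46 100]
 [164 169 170 176 167 156 150 141 145 193 196 195 196 196 152  42  42  36  41  40  44  46]
 [176 185 154 167 162 165 169 175 169 194 195 195 196 194 182 103  41  39  39  46  47  51]
 [192 191 169 169 174 180 156 165 165 194 196 196 1
[... 432 characters left out ...]
3 191 192 192 191 191 184 183 175 155 153 153 140 153 156 141]
 [192 192 191 193 192 193 193 191 193 192 194 192 192 194 179 149 152 153 149 165 182 182]
 [192 192 192 192 193 193 193 194 191 194 193 192 192 191 178 146 153 153 151 168 193 192]
 [192 192 192 192 193 192 194 192 193 192 192 193 192 191 174 147 153 153 151 169 193 194]
 [193 193 191 191 192 192 192 192 193 193 191 192 193 192 185 147 152 153 151 169 191 194]
 [193 193 193 193 193 192 192 193 194 193 193 192 194 192 191 147 154 153 149 172 193 191]
 [192 193 192 192 193 193 191 192 193 193 194 191 193 191 192 147 152 151 151 169 191 190]
 [191 192 192 195 193 194 192 190 194 192 191 191 192 192 191 146 150 153 152 171 193 191]]
```

```bash
F(){ python3 -c "
from h import *
pr()"; }
for i in 1 2; do python3 -m jog '{"travel":[[-0.0028,0,0.0011],[-0.0055,0,0.0022],[-0.0055,0,0.0022]],"turn":[0,0,0],"gripper":[1,1,1]}' 120 >/dev/null; F; done
for i in 1 2 3; do python3 -m jog '{"travel":[[-0.0014,0,0.0005],[-0.0028,0,0.0009],[-0.0028,0,0.0009]],"turn":[0,0,0],"gripper":[1,1,1]}' 120 >/dev/null; F; done
```

```text
root-eye lx,ly,lz [78.5, -16.8, -145.2] yaw -172.77636165644932 F [-0.7, 0.2, -0.1] T [ 0.02  0.09 -0.02] 17.75
root-eye lx,ly,lz [82.9, -16.7, -146.8] yaw -172.77020310700763 F [-0.8, -0.4, -0.5] T [0.01 0.03 0.04] 18.05
root-eye lx,ly,lz [84.7, -16.7, -147.5] yaw -172.77087092527452 F [-0.8, -0.4, 0.9] T [0.04 0.09 0.04] 18.35
root-eye lx,ly,lz [86.8, -16.7, -148.3] yaw -172.7694072849955 F [-1.2, 0.8, 1.0] T [0.03 0.06 0.  ] 18.65
root-eye lx,ly,lz [88.7, -16.7, -149.0] yaw -172.77068506316297 F [-2.0, 0.4, 2.4] T [-0.04  0.08  0.06] 18.95
```

```bash
F(){ python3 -c "
from h import *
pr()"; }
for i in 1 2 3 4; do python3 -m jog '{"travel":[[-0.0015,0,-0.0003],[-0.002,0,-0.0003],[-0.002,0,-0.0003]],"turn":[0,0,0],"gripper":[1,1,1]}' 120 >/dev/null; F; done
```

```text
root-eye lx,ly,lz [89.2, -16.7, -149.0] yaw -172.7714718833249 F [-4.3, 1.1, 1.9] T [-0.07  0.64  0.05] 19.25
root-eye lx,ly,lz [89.8, -16.7, -149.1] yaw -172.77553236500987 F [-5.6, 0.4, 2.2] T [-0.04  0.91  0.11] 19.55
root-eye lx,ly,lz [90.2, -16.8, -149.1] yaw -172.77570059469505 F [-7.8, 0.5, 3.3] T [-0.03  1.25  0.14] 19.85
root-eye lx,ly,lz [91.2, -16.8, -149.1] yaw -172.78340076433022 F [-7.5, -0.1, 2.7] T [-0.09  1.19  0.11] 20.15
```

```bash
F(){ python3 -c "
from h import *
pr()"; }
for i in 1 2 3; do python3 -m jog '{"travel":[[-0.0005,0,-0.0002],[-0.001,0,-0.0004],[-0.001,0,-0.0004]],"turn":[0,0,0],"gripper":[1,1,1]}' 120 >/dev/null; F; done
```

```text
root-eye lx,ly,lz [92.9, -16.8, -149.1] yaw -172.7855036475235 F [-4.4, -0.2, -0.8] T [-0.1   1.01  0.02] 20.45
root-eye lx,ly,lz [95.4, -16.6, -148.1] yaw -172.7711602973585 F [-3.9, -0.1, -1.9] T [-0.16  0.93  0.02] 20.75
root-eye lx,ly,lz [96.7, -16.7, -147.4] yaw -172.7694393726442 F [-4.0, 0.1, -2.7] T [-0.24  1.12  0.04] 21.05
```

```bash
F(){ python3 -c "
from h import *
pr()"; }
for i in 1 2 3 4; do python3 -m jog '{"travel":[[-0.0007,0,0.0004],[-0.0014,0,0.0008],[-0.0014,0,0.0008]],"turn":[0,0,0],"gripper":[1,1,1]}' 120 >/dev/null; F; done
```

```text
root-eye lx,ly,lz [98.5, -16.6, -147.7] yaw -172.7624721483302 F [-2.8, 0.6, -2.8] T [-0.21  0.88  0.  ] 21.35
root-eye lx,ly,lz [100.1, -16.6, -148.0] yaw -172.75878770417478 F [-2.1, -0.3, -2.3] T [-0.08  0.6   0.03] 21.65
root-eye lx,ly,lz [101.4, -16.6, -148.4] yaw -172.76596459681488 F [-0.9, 0.1, -2.2] T [-0.04  0.29  0.01] 21.95
root-eye lx,ly,lz [102.3, -16.7, -149.0] yaw -172.76919019068117 F [0.3, 0.1, -0.2] T [0.03 0.14 0.05] 22.25
```

```bash
F(){ python3 -c "
from h import *
pr()"; }
for i in 1 2 3 4; do python3 -m jog '{"travel":[[-0.0007,0,0],[-0.0013,0,0],[-0.0013,0,0]],"turn":[0,0,0],"gripper":[1,1,1]}' 120 >/dev/null; F; done
python3 - <<'E'
from h import *
np.set_printoptions(linewidth=250)
d,g=hatch();np.savez("pics/s9.npz",**d)
for a in(80,85,90): print(a,frees(d,a))
print(g[196:210,232:248])
E
```

```text
root-eye lx,ly,lz [102.5, -16.8, -149.3] yaw -172.77798049757067 F [-1.0, 0.6, -0.1] T [0.04 0.08 0.04] 22.55
root-eye lx,ly,lz [103.0, -16.8, -149.5] yaw -172.77775660463067 F [-1.9, 0.7, 0.1] T [0.05 0.18 0.05] 22.85
root-eye lx,ly,lz [103.9, -16.8, -149.6] yaw -172.7757231657276 F [-1.5, 0.3, 0.1] T [0.02 0.31 0.06] 23.15
root-eye lx,ly,lz [104.0, -16.8, -149.8] yaw -172.77774666145208 F [-4.4, -0.3, 1.9] T [-0.02  0.8   0.09] 23.45
80 [array([235.4, 205.5]), array([288.2, 212.3])]
85 [array([236.7, 204.5]), array([289.1, 211.1])]
90 [array([238. , 203.1]), array([290. , 209.7])]
[[141 142 141 142 144 177 169 167 167 146  42  43  41  40  40  45]
 [153 142 141 142 143 160 169 167 166 164  89  44  43  39  43  41]
 [172 136 142 141 141 142 170 166 167 166 146  87  42  39  39  41]
 [160 137 142 140 141 142 167 166 166 168 166 148  46  39  36  39]
 [140 141 141 141 142 142 165 167 166 166 166 165  86  41  41  39]
 [148 141 141 142 140 141 166 166 166 167 165 167 146  39  33  40]
 [168 174 166 164 150 151 163 166 168 167 167 168 165  88  43  40]
 [157 166 164 164 169 167 163 168 170 165 168 167 166 143  39  33]
 [171 168 174 172 183 154 165 168 176 178 180 176 169 169  98  40]
 [190 191 191 190 191 170 173 179 194 195 197 195 191 190 177 140]
 [191 189 191 190 190 175 173 181 190 193 199 203 204 204 204 193]
 [191 190 190 192 189 178 169 172 174 173 180 183 183 184 186 188]
 [191 191 192 192 192 192 183 182 174 155 159 157 152 160 165 171]
 [192 191 192 192 192 193 192 191 178 149 152 150 150 163 182 184]]
```

```bash
F(){ python3 -c "
from h import *
pr()"; }
for i in 1 2 3; do python3 -m jog '{"travel":[[-0.0007,0,0],[-0.0013,0,0],[-0.0013,0,0]],"turn":[0,0,0],"gripper":[1,1,1]}' 120 >/dev/null; F; done
```

```text
root-eye lx,ly,lz [104.1, -16.9, -149.8] yaw -172.77823549469736 F [-7.1, 1.6, 3.4] T [-0.06  1.07  0.15] 23.8
root-eye lx,ly,lz [104.2, -16.9, -149.9] yaw -172.77711240226017 F [-8.7, 0.3, 5.2] T [0.09 1.34 0.24] 24.1
root-eye lx,ly,lz [104.2, -16.9, -150.0] yaw -172.77885668423107 F [-11.4, -0.2, 6.2] T [0.02 1.6  0.29] 24.4
```

```bash
F(){ python3 -c "
from h import *
pr()"; }
python3 -m jog '{"travel":[[0.005,0,-0.0015],[0.01,0,-0.003],[0.014,0,-0.004],[0.014,0,-0.004]],"turn":[0,0,0,0],"gripper":[1,1,1,1]}' 120 >/dev/null; F
python3 -m jog '{"travel":[[0,-0.006,0],[0,-0.012,0],[0,-0.012,0]],"turn":[0,0,0],"gripper":[1,1,1]}' 120 >/dev/null; F
python3 - <<'E'
from h import *
t=eyes.get_image("top");c=eyes.get_image("scene")
def crop(im,x0,y0,w,h,f):
    c=cv2.resize(im[y0:y0+h,x0:x0+w,::-1],None,fx=f,fy=f,interpolation=cv2.INTER_CUBIC)
    for i in range(0,w,10): cv2.putText(c,str(x0+i),(i*f,8),0,.3,(0,0,255),1);cv2.line(c,(i*f,9),(i*f,14),(0,0,255),1)
    for i in range(0,h,10): cv2.putText(c,str(y0+i),(0,i*f+4),0,.3,(255,0,0),1)
    return c
np.savez("pics/t10.npz",**t);np.savez("pics/s10.npz",**c)
E
```

```text
root-eye lx,ly,lz [98.1, -16.7, -146.1] yaw -172.7735550371883 F [0.3, 0.7, -0.8] T [-0.05  0.    0.04] 24.8
root-eye lx,ly,lz [97.5, -27.3, -146.4] yaw -172.8699453951816 F [0.3, -0.6, -0.3] T [ 0.   -0.02 -0.05] 25.1
```

```bash
F(){ python3 -c "
from h import *
pr()"; }
python3 -m jog '{"travel":[[0,-0.01,0],[0,-0.02,0],[0,-0.035,0],[0,-0.05,0],[0,-0.058,0],[0,-0.058,0]],"turn":[0,0,0,0,0,0],"gripper":[1,1,1,1,1,1]}' 120 >/dev/null; F
python3 -m jog '{"travel":[[0.03,0,0],[0.06,0,0],[0.1,0,0],[0.1,0,-0.05],[0.1,0,-0.1],[0.1,0,-0.1]],"turn":[0,0,0,0,0,0],"gripper":[1,1,1,1,1,1]}' 120 >/dev/null; F
python3 - <<'E'
from h import *
print(env.state()["tcp_pos"])
c=eyes.get_image("scene");np.savez("pics/s11.npz",**c)
cv2.imwrite("pics/v11.png",cv2.resize(c["img"][140:290,150:330,::-1],None,fx=4,fy=4,interpolation=cv2.INTER_CUBIC))
go(502.2,241.8,100,172.8)
E
```

```text
root-eye lx,ly,lz [97.0, -71.8, -146.4] yaw -172.95910609323832 F [-0.2, -0.2, -1.6] T [-0.03  0.02  0.05] 25.8
root-eye lx,ly,lz [26.7, -70.1, -65.8] yaw -172.7685837394493 F [0.5, -0.1, -0.2] T [-0.03 -0.08  0.03] 26.4
[ 543.33147273 -103.07636398  181.23081793]
travel [-0.0049  0.4622  0.105 ] mm 355.4815775108565 turn 0.0803
```

View pics/v11.png

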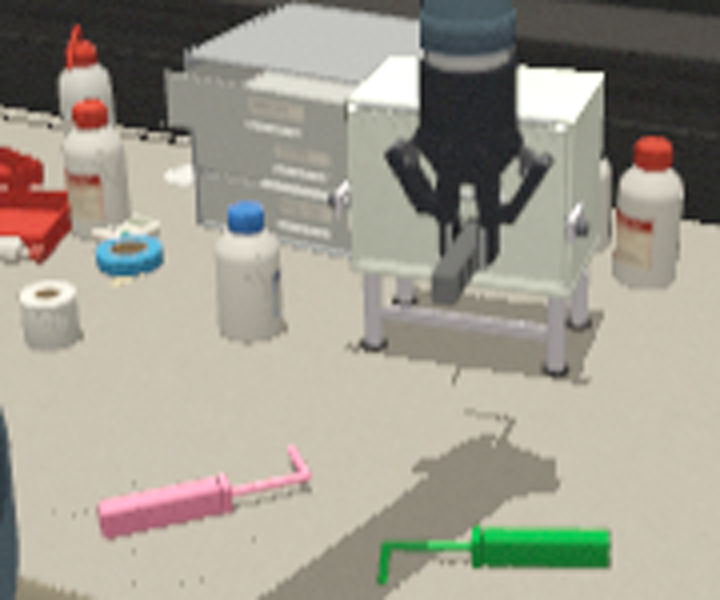

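The hatch is flush with the front, and the buffer, film and other poles look untouched. Now I'll return the pole.

```bash
python3 -m jog '{"travel":[[0,0.04,0],[0,0.09,0],[-0.001,0.14,0],[-0.002,0.19,0],[-0.003,0.24,0],[-0.004,0.29,0],[-0.005,0.34,0],[-0.005,0.39,0.02],[-0.005,0.43,0.06],[-0.005,0.462,0.1],[-0.005,0.462,0.1],[-0.005,0.462,0.1]],"turn":[0,0.01,0.02,0.03,0.04,0.05,0.06,0.08,0.08,0.08,0.08,0.08],"gripper":[1,1,1,1,1,1,1,1,1,1,1,1]}' 120
python3 -c "
from h import *
go(502,242,-20,172.8)"
```

```text
clock: 27.65
tcp_pos: [497.3, 241.3, 98.5]
orientation: [-179.8, -0.2, 173.0]
force: [0.5, -0.5, -0.7]
gripper_width: 17.9
travel [-0.0067  0.0022  0.158 ] mm 118.58413393609243 turn 0.0009
```

```bash
python3 -m jog '{"travel":[[0,0,0.03],[0,0,0.07],[0,0,0.11],[0,0,0.14],[0,0,0.155],[0,0,0.155]],"turn":[0,0,0,0,0,0],"gripper":[1,1,1,1,1,1]}' 120 | egrep "tcp|force"
for i in 1 2 3 4; do python3 -m jog '{"travel":[[0,0,0.002],[0,0,0.003],[0,0,0.003]],"turn":[0,0,0],"gripper":[1,1,1]}' 120 | egrep "tcp|force"; done
```

```text
tcp_pos: [498.9, 239.7, -16.5]
force: [0.5, -0.8, -0.7]
tcp_pos: [500.2, 242.1, -16.7]
force: [0.4, -0.4, -0.9]
tcp_pos: [499.0, 241.6, -20.2]
force: [-0.5, 0.8, -0.8]
tcp_pos: [498.8, 241.5, -22.7]
force: [-0.2, 0.8, -0.7]
tcp_pos: [498.9, 241.5, -25.0]
force: [0.7, 0.1, -0.9]
```

```bash
for i in 1 2 3; do python3 -m jog '{"travel":[[0,0,0.001],[0,0,0.002],[0,0,0.002]],"turn":[0,0,0],"gripper":[1,1,1]}' 120 | egrep "tcp|force"; done
```

```text
tcp_pos: [499.0, 241.5, -26.4]
force: [-0.7, -0.3, -0.5]
tcp_pos: [499.1, 241.7, -27.4]
force: [-1.3, -0.9, 1.6]
tcp_pos: [499.1, 241.6, -27.5]
force: [-4.4, -1.3, 12.6]
```

```bash
python3 -m jog '{"travel":[[0,0,-0.002],[0,0,-0.002],[0,0,-0.002],[0,0,-0.002],[0,0,-0.002],[0,0,-0.02],[0,0,-0.05],[0,0,-0.1],[0,0,-0.16],[0,0,-0.22],[0,0,-0.28],[0,0,-0.28]],"turn":[0,0,0,0,0,0,0,0,0,0,0,0],"gripper":[0,0,0,0,0,0,0,0,0,0,0,0]}' 60
python3 - <<'E'
from h import *
np.set_printoptions(precision=1,suppress=True)
d=eyes.get_image("wrist");np.savez("pics/w12.npz",**d)
im=d["img"].astype(int);g=im.sum(2)/3;hsv=cv2.cvtColor(d["img"],cv2.COLOR_RGB2HSV)
m=((hsv[:,:,1]<22)&(hsv[:,:,2]>60)).astype(np.uint8);m=cv2.morphologyEx(m,cv2.MORPH_OPEN,np.ones((3,3)))
for c in cv2.findContours(m,0,2)[0]:
    if cv2.contourArea(c)>150: print(cv2.boundingRect(c),cv2.minAreaRect(c))
t=eyes.get_image("top");np.savez("pics/t12.npz",**t);o=np.load("pics/top0.npz")["img"].astype(int)
D=(np.abs(t["img"].astype(int)-o).sum(2)>90).astype(np.uint8);D=cv2.morphologyEx(D,cv2.MORPH_OPEN,np.ones((2,2)))
print("top changes");[print(cv2.boundingRect(c)) for c in cv2.findContours(D,0,2)[0] if cv2.contourArea(c)>6]
print(env.state()["tcp_pos"],env.state()["clock"])
E
```

```text
clock: 31.55
tcp_pos: [504.6, 244.1, 189.8]
orientation: [179.4, 0.7, 172.8]
force: [1.0, -0.6, -0.3]
gripper_width: 42.8
(302, 236, 19, 44) ((311.04705810546875, 256.71173095703125), (44.36228561401367, 11.714245796203613), 77.47119140625)
(191, 236, 20, 44) ((199.96153259277344, 256.69232177734375), (12.747549057006836, 44.51836395263672), 11.309932708740234)
(249, 187, 40, 49) ((268.5, 211.0), (48.0, 39.0), 90.0)
(424, 153, 50, 63) ((448.5, 184.0), (62.0, 49.0), 90.0)
(243, 95, 17, 85) ((251.0, 137.0), (84.0, 16.0), 90.0)
top changes
(283, 361, 4, 6)
(0, 331, 54, 53)
(245, 323, 27, 16)
(185, 323, 5, 13)
(215, 322, 33, 37)
(135, 280, 43, 104)
(0, 280, 70, 48)
(76, 248, 53, 32)
(110, 193, 87, 88)
(196, 190, 51, 91)
(229, 134, 80, 63)
[500.3 242.1 183.4] 31.65
```

```bash
python3 - <<'E'
from h import *
np.set_printoptions(precision=1,suppress=True)
d=np.load("pics/w12.npz")
e=wplane(d,(251.5,95),28);c=wplane(d,(251,183),28);b=wplane(d,(251,232),14);t=wplane(d,(288.5,231.5),14)
print(e,c,b,t,"handle",np.linalg.norm(e-c),"tot",np.linalg.norm((e-b)[:2]),"prong",np.linalg.norm(t-b))
s=eyes.get_image("scene");z0=np.load("pics/scene0.npz")["img"].astype(int);D=np.abs(s["img"].astype(int)-z0).sum(2)>90
pts={"buffer":[709,203,60],"film":[621,385,25]}
for n,p in pts.items():
    u,v=pj(s,np.array(p,float)).astype(int);print(n,"changed px",D[v-15:v+15,u-10:u+10].sum())
print("tips changed",D[245:275,338:380].sum())
g=cv2.cvtColor(s["img"],cv2.COLOR_RGB2GRAY)
H=np.array([733.6,-7.1,264])
for a in(80,85,88,90):
    k=np.radians(a);print(a,[pj(s,H+(-157*np.cos(k)-10*np.sin(k))*LX+(10*np.cos(k)-157*np.sin(k))*LZ+m*102*LY).round(1) for m in(1,-1)])
np.set_printoptions(linewidth=220);print(g[196:210,232:246]);print(g[200:216,280:298])
E
```

```text
[426.6 252.   28. ] [527.4 238.3  28. ] [598.6 228.8  14. ] [604.6 277.6  14. ] handle 101.69432286167932 tot 173.53522594298767 prong 49.19258674985591
buffer changed px 1
film changed px 0
tips changed 0
80 [array([234.5, 206.2]), array([287.6, 213. ])]
85 [array([235.8, 205.3]), array([288.5, 212.1])]
88 [array([236.6, 204.7]), array([289. , 211.4])]
90 [array([237.1, 204.2]), array([289.3, 210.8])]
[[141 139 139 138 141 174 167 166 165 165 165 165 163 166]
 [150 141 139 138 139 158 165 164 164 164 163 164 166 165]
 [168 135 139 138 139 141 166 164 164 163 164 165 164 164]
 [156 136 140 139 138 141 165 164 163 165 165 165 165 165]
 [140 141 139 139 140 140 163 165 164 164 165 164 165 165]
 [148 140 140 138 139 141 164 165 165 165 163 165 165 164]
 [168 172 164 164 146 147 159 163 165 165 164 165 165 165]
 [155 163 162 160 167 167 162 165 168 164 164 164 164 164]
 [168 164 170 169 180 151 162 164 175 177 178 172 166 168]
 [188 187 188 187 186 165 168 177 190 193 194 192 187 190]
 [188 188 189 187 188 172 168 179 188 191 195 198 202 200]
 [189 188 189 189 188 175 165 168 169 170 178
[... 633 characters left out ...]
162 151 151 163 152 176]
 [169 169 169 169 169 169 169 168 169 168 162 162 159 152 151 166 170 176]
 [173 169 169 170 171 169 170 169 169 168 161 160 158 152 162 151 169 174]
 [189 179 179 175 171 174 176 172 171 169 158 159 158 151 161 146 150 173]
 [199 194 196 194 190 192 192 191 190 179 176 160 158 169 152 150 148 172]
 [191 195 201 202 204 201 202 203 202 197 181 160 161 171 149 149 150 181]
 [174 177 182 185 187 183 184 190 191 195 191 181 172 153 149 149 148 188]
 [178 179 169 172 165 167 166 166 173 178 182 178 168 143 148 149 150 189]
 [188 189 184 184 182 181 179 148 155 158 156 160 154 147 149 149 148 188]
 [164 164 164 164 162 164 180 142 148 150 147 155 159 146 152 149 149 189]]
```

```bash
python3 -c "
from h import *
print(env.close_job(), env.state()['force'],env.state()['clock'])"
```

```text
the job is handed in; nothing more can be done
the job is handed in; nothing more can be done
```

The locker hatch is shut, the grey pole is back where it lay on the bench, and the job is handed in. No verdict was reported. The clock read about 32 s just before I handed in, against the 72 s limit.

**What I did**
- I put the prong through the eye with the hatch raised and swung it down along the hinge arc.
- The hatch met the spring catches and took about 8 N at the wrist to press past.
- I followed it home until the force rose with no further travel. I then backed off, drew the prong out sideways and set the pole down by feel.

**Last checks**
- **Hatch:** from first meeting the catches to the stop, the prong moved about 15.6 mm, against 15.4 mm expected. The scene view after handling shows the hatch's lower left corner as it was when pressed against the stop.
- **Force:** the highest wrist reading, at the stop, was about 13 N, against the 15 N limit.
- **Pole:** the lengths measured in the last wrist view fit a pole lying flat; I did not measure its tilt. It is a few mm from its start position.
- **Other things:** the buffer, film and tips show no change in the images.

**What failed or disagreed**
- **First grasp:** it closed on air, because the fingertips turned out to be about 30 mm short of the reported tool point. I went lower until contact and gripped the pole on the second try.
- **Eye height:** the images put the eye at about 287 mm, while the given dimensions put it at 294. I aimed at 289, within the hole's slack.
- **Swing:** part-way down, at about 54°, the path ran slightly too wide and pulled about 4.6 N along the panel, away from the hinge. I corrected it by about 4 mm in each direction.

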